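True up the swivel fence with the square and hold it

ROBOT

A 6-joint arm with a two-finger parallel gripper is mounted at the origin on a cart in front of the work surface, level with it; the furniture and walls round the work are solid. World frame = base frame: x ahead of the robot, y to its left, z up, the work surface at z = 0. Lengths are in m, angles in rad, forces in N, time in s.
With the tool pointing down it reaches from about 0.35 to 0.775 m from the base axis. Payload 5.5 kg.
Tool frame: the origin (TCP) lies between the finger pads, 19 mm behind the fingertips; this is the grasp point; z points along the fingers, y is the line along which they close (so a half turn about z gives the same grasp; the last joint's range is limited). The gripper opens to 85 mm and grips with 20 to 120 N. Pads are 22 mm wide; open, the fingers measure 114 mm over their backs; the gripper's body (76 mm by 85 mm) begins 54 mm behind the grasp point. The pads swing forward as they close: fully open they stand 13 mm farther back than shut.
Start: joints at [-1.314, 0.313, 0.046, 1.304, 0, 1.431], TCP at [0.222, -0.53, 0.25] pointing down, gripper open.
Joint ranges: [-2.76, 2.76], [-0.86, 1.69], [-1.03, 1.26], [-2.2, 2.34], [-1.47, 1.5], [-3.14, 3.14]. Speed limits (rad/s): [2.57, 2.57, 3.14, 3.14, 3.14, 3.14].

INTERFACE

Orientations are given as a unit quaternion [w, x, y, z].
In Python, from workcell import telemetry, imaging, env gives the robot as it stands. The module is installed in compiled form; this text tells all that it offers.
- The arm moves only by the tool step_arm, never from a script. Its argument "moves" is a list of rows, each a list of 3 entries, a list of its own where there are three numbers: the shift along the tool's x, y, z in mm, then the turn, a rotation vector about the tool's x, y, z in rad, then the finger opening in mm, from 0 to 85.4. A call has 1 to 8 rows; each row is the pose to reach, as a shift and turn from the pose commanded when the call began, along the tool's axes at that moment; what a row does not reach only later rows make up. A row lasts 1/12 s, in which the tool goes at most 41.7 mm and 7.16 degrees, less where a joint would pass 70% of its speed; a pose out of reach is approached as far as the arm can. A call with a gripper value outside its range is refused whole. The fingers move at their own pace and stop on an object; "grip_force" is the grip in N (left out, the last holds). Time passes only in rows, so rows that repeat a pose let the fingers close. It gives the time, the measured TCP pose, the force, the opening and the grip force at its end, in the units of the state.
- telemetry.get_state(): the state, without advancing time (a new reading comes with each control period).
- imaging.read_camera(name): name is "scene" or "top"; returns the picture (420x560x3 uint8, red, green, blue); there is no depth.
- imaging.camera_params(name): a dict with "camera_matrix" (3x3 intrinsics, pixels), "D" ([k1, k2, p1, p2, k3] as OpenCV has them; the pictures are not rectified), "pose" (4x4, takes a point from camera to world coordinates). Camera axes: x right, y up, looking along -z (the intrinsics and any distortion apply to the point x, -y, -z); pixel columns grow to the right and rows downward; lengths in m; the calibration is good to about 2 mm. A picture is of the moment at which its call begins. camera_params takes no time and is no camera call.
- env.hand_in(): hands the job in; it is judged then, once.
The state is a dict: "clock": time; "joint_pos": joint angles; "qvel": joint speeds; "tau": joint torques, N m; "tcp_pos": TCP position; "orientation": TCP orientation; "wrist_force": force on the tool from outside, world axes, zero at the start; "ft_torque": the same for the moment, N m; "finger_gap": finger opening in m; "grip_force": force on a finger pad.
Only numpy, scipy, OpenCV 4.12 (cv2) and the standard library are available. Lean on these libraries where they do the work, as an engineer would, in place of code of your own. Each camera call takes 0.05 s, during which the arm holds its last target. There are 200 camera calls.

TASK

Fetch the red assembly square by its black grip and lay it flat on the corner fixture. Press it fully home into the corner, one leg flush along the fixed silver fence and its heel against the small silver stop, so that the other leg pushes the sprung blue fence back until it stands square. Finish while still gripping the square and pressing it against both fences, since the blue fence springs in again if you let go; leave the marker, the valve and the tape spool where they are.

Things in the scene. Friction and masses are not known exactly. Their poses are not given: they have to be found in the camera images.
- square: red L-shaped assembly square, loose, flat, about 0.3 kg. Origin at its heel (outer corner) on the underside; legs along its +x and +y, each 110 long, 22 wide, 14 thick (mm). Outer faces: plane y=0 of the x leg, plane x=0 of the y leg. A 10 mm high web and diagonal brace join the legs. Black 22 x 22 mm grip block stands on the web, top 44 mm up
- square_grip (a point): centre of the black grip block, 36 mm along x and 36 mm along y from the square's heel, 32 mm above its underside: a good TCP height. The block's sides are parallel to the legs; axes as the square's
- toe_x (a point): end of the square's x leg on its outer face (110 mm along x from the heel), half way up its thickness
- toe_y (a point): end of the square's y leg on its outer face (110 mm along y from the heel), half way up its thickness
- corner_fixture: dark plate 172 x 172 x 8 mm, fixed to the bench, spanning -28 to 144 mm in its x and y. Origin: the inside corner, on the plate's top; corner opens to +x, +y. 18 mm high: silver fixed fence (corner_fixture_c1) along +x, 14 to 142 mm, inner face y=0; small silver heel stop, y 2 to 20 mm, inner face x=0; blue swivel fence. When all is home the square's frame coincides with this one
- swivel_fence (a joint): angle of the blue fence (22 x 118 x 18 mm, y from 24 to 142 mm), pivoted at x=0, y=32 mm of the fixture. 0 = square, inner face in the fixture's plane x=0; positive = its free end leans into the corner, towards +x. A light spring swings it in to its stop at 0.13 rad; about 3 N at the square's toe pushes it back to 0; it can go on to -0.08
- marker_red: red and white marker, 17 x 134 x 19 mm, lying on the bench; origin at the centre of its underside. Bystander
- valve: ball valve with red handle, 33 x 110 x 51 mm; origin at the centre of its underside. Bystander
- tape_spool: white spool of sealing tape, 52 mm across and 17 mm high; origin at the centre of its underside. Bystander

How it is judged:
By the outcome, as a careful person would: the job done as asked, in the order asked, and still so for the second after the job is handed in, while the arm keeps its last pose, push and grip.
It also fails if it takes over 35 s, if anything falls off the work surface, if the arm or the gripper's body presses on something with over 40 N, if the wrist force passes 120 N, or if a joint passes its speed limit or range.

## Working session

There is one attempt and no reset: what is moved stays moved. The work goes in short steps, Python scripts to look and compute and a tool call to move; the robot and the scene stay as the last step left them, time stands still between calls to the robot, and variables do not carry over. Pictures are saved under pics/ and viewed, at most 10 in all, crops included, and the job is handed in when it is done.

Besides the shell and the picture viewer there is one more tool, called after "Emit:" as name([rows], argument=value, ...), one row to a line, values as JSON. step_arm: Moves the arm, as the interface text tells. Its arguments: {"type":"object","properties":{"moves":{"type":"array"},"grip_force":{"type":"number"}},"required":["moves"]}

```bash
mkdir -p pics
python3 - <<'E'
from workcell import telemetry, imaging
import cv2
for n in("scene","top"):
    im=imaging.read_camera(n); cv2.imwrite(f"pics/{n}0.png",im[:,:,::-1]); p=imaging.camera_params(n); print(n,p)
print(telemetry.get_state())
E
```

```text
scene {'camera_matrix': array([[383.60879269,   0.        , 282.6607496 ],
       [  0.        , 383.60879269, 213.77628722],
       [  0.        ,   0.        ,   1.        ]]), 'D': array([-0.09076701,  0.        ,  0.        ,  0.        ,  0.        ]), 'pose': array([[ 0.89049805,  0.29890515, -0.34302906,  0.17752573],
       [-0.45496871,  0.57822187, -0.67724659, -0.80087175],
       [-0.00408559,  0.75915425,  0.65089794,  0.61709592],
       [ 0.        ,  0.        ,  0.        ,  1.        ]])}
top {'camera_matrix': array([[395.55084168,   0.        , 281.61317885],
       [  0.        , 395.55084168, 208.03108489],
       [  0.        ,   0.        ,   1.        ]]), 'D': array([-0.03196248,  0.        ,  0.        ,  0.        ,  0.        ]), 'pose': array([[ 0.00306575,  0.9895796 , -0.1439542 ,  0.36439527],
       [-0.9998134 ,  0.0057789 ,  0.01843291, -0.18813114],
       [ 0.01907273,  0.14387083,  0.98941266,  0.93464364],
       [ 0.        ,  0.        ,  0.        ,  1.        ]])}
{'clock': 0.1, 'joint_pos': array([-1.31358536e+00,  3.13947175e-01,  4.51138462e-02,  1.30361279e+00,
       -5.89050968e-06,  1.43117739e+00]), 'qvel': array([ 2.99719923e-05, -1.77819928e-03,  3.91167325e-03,  8.84060794e-05,
        1.13975872e-03,  7.71452193e-04]), 'tau': array([ 1.78544818e-03, -4.81728888e+01,  2.99241936e+01,  1.28178194e-02,
       -1.54943887e-04, -4.97813375e-06]), 'tcp_pos': array([ 0.22210717, -0.52991571,  0.24919427]), 'orientation': array([-8.23296434e-04,  9.80379912e-01,  1.97115567e-01, -5.14127571e-05]), 'wrist_force': array([ 0.12878113, -0.24719962,  0.25739512]), 'ft_torque': array([-0.0470507 , -0.04819746,  0.01674081]), 'grip_force': 0.0, 'finger_gap': 0.08544167045042578}
```

View pics/top0.png

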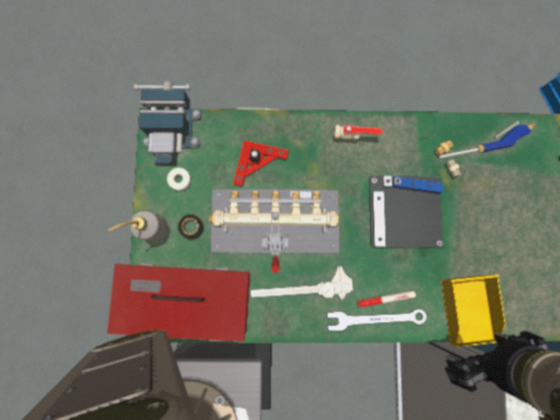

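View pics/scene0.png

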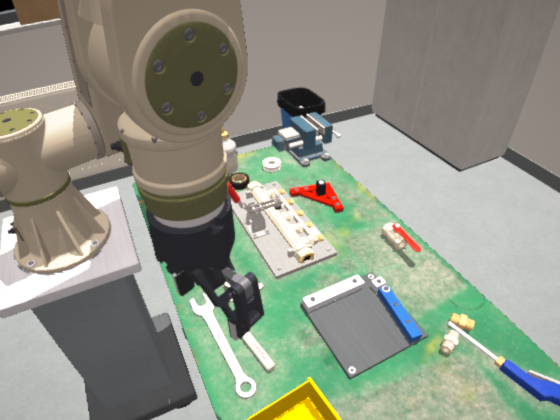

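```bash
cat > h.py <<'E'
import numpy as np, cv2
from workcell import telemetry, imaging
def ray(n,uv,z):
    p=imaging.camera_params(n); T=p["pose"]
    u=cv2.undistortPoints(np.float64(uv).reshape(-1,1,2),p["camera_matrix"],p["D"]).reshape(-1,2)
    d=np.c_[u[:,0],-u[:,1],-np.ones(len(u))]@T[:3,:3].T
    return T[:3,3]+d*((z-T[2,3])/d[:,2])[:,None]
def proj(n,X):
    p=imaging.camera_params(n); T=p["pose"]; c=(np.float64(X).reshape(-1,3)-T[:3,3])@T[:3,:3]*[1,-1,-1]
    return cv2.projectPoints(c,np.zeros(3),np.zeros(3),p["camera_matrix"],p["D"])[0].reshape(-1,2)
E
python3 - <<'E'
from h import *
a=cv2.imread("pics/top0.png"); b=cv2.imread("pics/scene0.png")
c=cv2.resize(a[165:260,360:455],None,fx=6,fy=6,interpolation=cv2.INTER_CUBIC)
cv2.imwrite("pics/c1.png",c)
c=cv2.resize(b[265:385,290:440],None,fx=5,fy=5,interpolation=cv2.INTER_CUBIC)
cv2.imwrite("pics/c2.png",c)
# square
for n,im,roi in(("top",a,(225,135,300,192)),("scene",b,(285,170,350,220))):
    h=cv2.cvtColor(im,cv2.COLOR_BGR2HSV)
    m=((h[...,0]<10)|(h[...,0]>170))&(h[...,1]>140)&(h[...,2]>80)
    k=np.zeros(m.shape,np.uint8);x0,y0,x1,y1=roi;k[y0:y1,x0:x1]=m[y0:y1,x0:x1]*255
    cs=max(cv2.findContours(k,cv2.RETR_EXTERNAL,cv2.CHAIN_APPROX_NONE)[0],key=cv2.contourArea)
    P=ray(n,cs.reshape(-1,2),.014)[:,:2].astype(np.float32)
    r=cv2.minAreaRect(P*1000); print(n,r,cv2.boxPoints(r).round(1).tolist(), cv2.minEnclosingTriangle(P*1000)[1].reshape(-1,2).round(1).tolist())
    hs=cv2.convexHull(cs).reshape(-1,2); print(hs.tolist())
    kk=(im.max(2)<60).astype(np.uint8); kb=np.zeros_like(kk); kb[y0:y1,x0:x1]=kk[y0:y1,x0:x1]
    ys,xs=np.nonzero(kb); print("black",xs.mean(),ys.mean(),len(xs),xs.min(),xs.max(),ys.min(),ys.max(), ray(n,[[xs.mean(),ys.mean()]],.04))
E
```

```text
top ((598.354248046875, -154.88467407226562), (110.38094329833984, 110.81892395019531), 77.44910430908203) [[532.2999877929688, -196.6999969482422], [640.4000244140625, -220.8000030517578], [664.4000244140625, -113.0999984741211], [556.2999877929688, -89.0]] [[635.9000244140625, -241.39999389648438], [537.9000244140625, -84.9000015258789], [664.4000244140625, -113.0]]
[[272, 146], [285, 149], [287, 150], [287, 155], [286, 158], [241, 185], [239, 185], [236, 184], [234, 183], [233, 182], [243, 142], [245, 140]]
black 254.74074074074073 158.74074074074073 27 251 258 156 161 [[ 0.6100793  -0.14191175  0.04      ]]
scene ((595.8182373046875, -159.07464599609375), (122.24402618408203, 112.53539276123047), 77.0907974243164) [[527.2999877929688, -206.10000610351562], [637.0, -231.1999969482422], [664.2999877929688, -112.0999984741211], [554.5999755859375, -86.9000015258789]] [[632.0999755859375, -252.6999969482422], [524.2000122070312, -79.0999984741211], [663.9000244140625, -113.69999694824219]]
[[329, 183], [335, 193], [342, 205], [343, 207], [342, 210], [340, 211], [335, 211], [291, 195], [290, 193], [290, 188], [294, 187], [315, 184], [326, 183]]
black 320.3536585365854 188.96341463414635 82 317 324 182 194 [[ 0.60881096 -0.15879516  0.04      ]]
```

View pics/c1.png

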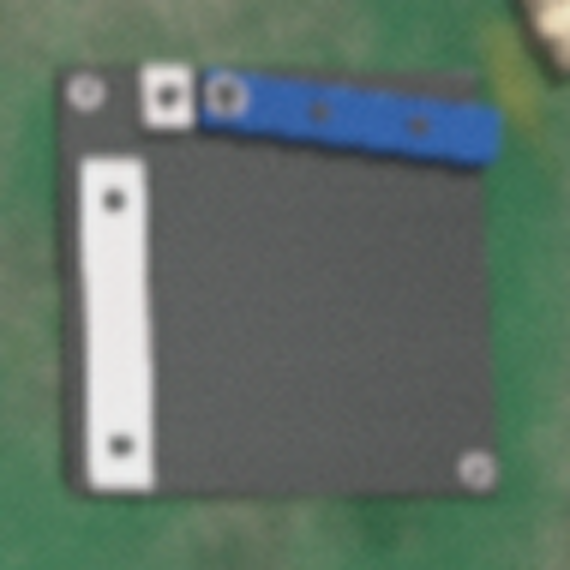

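View pics/c2.png

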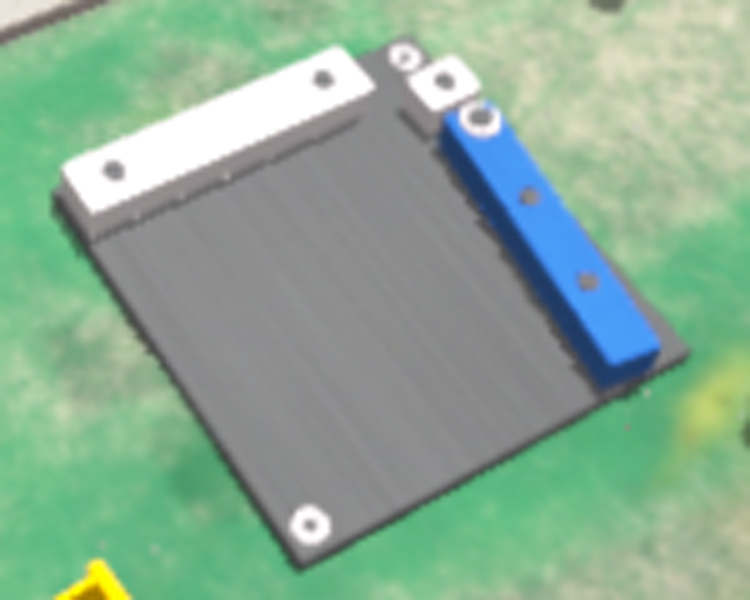

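Run:
```python
from h import *
a=cv2.imread("pics/top0.png"); b=cv2.imread("pics/scene0.png")
S=6
def up(im,roi):
    x0,y0,x1,y1=roi; return cv2.resize(im[y0:y1,x0:x1],None,fx=S,fy=S,interpolation=cv2.INTER_LINEAR)
def back(c,roi): return (c.reshape(-1,2)+.5)/S-.5+np.array(roi[:2])
for n,im,roi in(("top",a,(365,170,450,255)),("scene",b,(295,265,435,385))):
    u=up(im,roi); h=cv2.cvtColor(u,cv2.COLOR_BGR2HSV)
    thr=165 if n=="top" else 200
    m=((u.min(2)>thr)*255).astype(np.uint8)
    cs=sorted(cv2.findContours(m,cv2.RETR_EXTERNAL,cv2.CHAIN_APPROX_NONE)[0],key=cv2.contourArea)[-3:]
    for c in cs:
        P=ray(n,back(c,roi),.026)[:,:2].astype(np.float32)*1000; r=cv2.minAreaRect(P)
        print(n,"white",np.round(r[0],1),np.round(r[1],1),round(r[2],2),cv2.boxPoints(r).round(1).tolist())
    m=((h[...,0]>95)&(h[...,0]<125)&(h[...,1]>130)&(h[...,2]>120)).astype(np.uint8)
    c=max(cv2.findContours(m,cv2.RETR_EXTERNAL,cv2.CHAIN_APPROX_NONE)[0],key=cv2.contourArea)
    r=cv2.minAreaRect(ray(n,back(c,roi),.026)[:,:2].astype(np.float32)*1000); print(n,"blue",np.round(r[0],1),np.round(r[1],1),r[2],cv2.boxPoints(r).round(1).tolist())
    m=((h[...,1]<45)&(u.max(2)<150)).astype(np.uint8)
    c=max(cv2.findContours(m,cv2.RETR_EXTERNAL,cv2.CHAIN_APPROX_NONE)[0],key=cv2.contourArea)
    r=cv2.minAreaRect(ray(n,back(c,roi),.008)[:,:2].astype(np.float32)*1000); print(n,"plate",np.round(r[0],1),np.round(r[1],1),r[2],cv2.boxPoints(r).round(1).tolist())
# block check
H=np.array([.6644,-.1131]);th=np.deg2rad(167.4);R=np.array([[np.cos(th),-np.sin(th)],[np.sin(th),np.cos(th)]])
for n,im,roi in(("top",a,(225,130,300,195)),("scene",b,(280,160,360,225))):
    u=up(im,roi)
    for z,pts,col in((.044,[(25,25),(47,25),(47,47),(25,47)],(0,255,255)),(.014,[(0,0),(110,0),(110,22),(22,110),(0,110)],(255,255,0))):
        X=np.c_[H+np.array(pts)/1000@R.T,np.full(len(pts),z)]
        q=((proj(n,X)-roi[:2]+.5)*S-.5).round().astype(int); cv2.polylines(u,[q],True,col,1)
    cv2.imwrite(f"pics/sq_{n}.png",u)
w=[cv2.imread(f"pics/sq_{n}.png") for n in("top","scene")]
w=[cv2.resize(x,(400,int(400*x.shape[0]/x.shape[1]))) for x in w]; hh=max(x.shape[0] for x in w)
cv2.imwrite("pics/sq.png",np.hstack([cv2.copyMakeBorder(x,0,hh-x.shape[0],0,0,0) for x in w]))
```

```text
top white [ 564.7 -418.5] [1.4 1.5] 44.72 [[563.7000122070312, -418.3999938964844], [564.7000122070312, -419.5], [565.7000122070312, -418.5], [564.7000122070312, -417.5]]
top white [ 564.  -455.1] [23.3 18.1] 0.46 [[552.2999877929688, -446.1000061035156], [552.4000244140625, -464.20001220703125], [575.7999877929688, -464.0], [575.5999755859375, -445.8999938964844]]
top white [ 474.1 -432. ] [ 25.5 128.2] 89.98 [[410.0, -444.70001220703125], [538.2000122070312, -444.79998779296875], [538.2000122070312, -419.29998779296875], [410.0, -419.29998779296875]]
top blue [ 555.3 -528.3] [118.8  22.9] 83.41664123535156 [[537.0999755859375, -586.0], [559.7999877929688, -588.5999755859375], [573.5, -470.6000061035156], [550.7000122070312, -468.0]]
top plate [ 496.9 -495.4] [196.5 181.8] 0.6201797723770142 [[397.70001220703125, -405.5], [399.6000061035156, -587.2999877929688], [596.0999755859375, -585.2000122070312], [594.0999755859375, -403.3999938964844]]
scene white [ 411.4 -583.7] [12.5 12.2] 15.44 [[403.79998779296875, -579.5], [407.0, -591.2999877929688], [419.1000061035156, -587.90002441406
[... 154 characters left out ...]
 -465.20001220703125], [578.0999755859375, -430.5], [551.5, -430.0]]
scene white [ 474.3 -431.6] [ 26.3 130. ] 89.89 [[409.29998779296875, -444.70001220703125], [539.2000122070312, -444.8999938964844], [539.2999877929688, -418.6000061035156], [409.29998779296875, -418.29998779296875]]
scene blue [ 555.1 -528.9] [119.4  23.9] 82.65467071533203 [[535.5999755859375, -586.5], [559.4000244140625, -589.5999755859375], [574.5999755859375, -471.20001220703125], [550.9000244140625, -468.1000061035156]]
scene plate [ 483.9 -503.1] [172.5 161. ] 89.33988189697266 [[402.3999938964844, -588.4000244140625], [563.5, -590.2999877929688], [565.5, -417.79998779296875], [404.3999938964844, -415.8999938964844]]
```

View pics/sq.png

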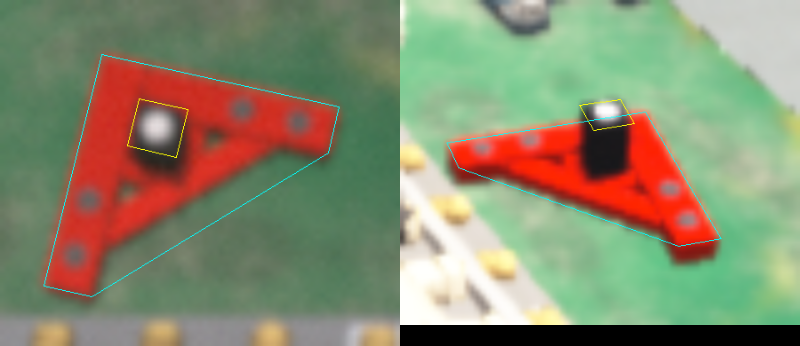

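```bash
cat >> h.py <<'E'
from scipy.spatial.transform import Rotation as Ro
def to(x,y,z,phi):
    s=telemetry.get_state(); w,a,b,c=s["orientation"]; R=Ro.from_quat([a,b,c,w])
    f=np.deg2rad(phi); T=Ro.from_matrix(np.array([[np.cos(f),np.sin(f),0],[np.sin(f),-np.cos(f),0],[0,0,-1]]))
    print("t",s["clock"],"tcp",(s["tcp_pos"]*1000).round(1),"phi",np.rad2deg(np.arctan2(*R.as_matrix()[[1,0],[0,0]])).round(2),"F",s["wrist_force"].round(1),"gap",round(s["finger_gap"]*1000,1))
    print("shift",R.inv().apply(np.array([x,y,z])-s["tcp_pos"]*1000).round(1),"rot",(R.inv()*T).as_rotvec().round(4))
E
python3 -c "from h import *; to(621.4,-140.4,180,77.4)"
```

```text
t 0.1 tcp [ 222.1 -529.9  249.2] phi 22.74 F [ 0.1 -0.2  0.3] gap 85.4
shift [ 518.8 -204.8   69.6] rot [-0.0014 -0.001  -0.9541]
```

Emit:
step_arm([
  [[260,-102,0],[0,0,-0.95],50],
  [[260,-102,0],[0,0,-0.95],50],
  [[260,-102,0],[0,0,-0.95],50],
  [[260,-102,0],[0,0,-0.95],50],
  [[260,-102,0],[0,0,-0.95],50],
  [[260,-102,0],[0,0,-0.95],50],
  [[260,-102,0],[0,0,-0.95],50],
  [[260,-102,0],[0,0,-0.95],50],
])

```text
clock: 0.77
tcp_pos: [0.4256, -0.3315, 0.2497]
orientation: [-0.001, 0.778, 0.628, 0.001]
wrist_force: [-0.2, -0.4, -0.1]
finger_gap: 0.0499
grip_force: 0.0
```

```bash
python3 -c "from h import *; to(621.4,-140.4,110,77.4)"
```

```text
t 0.7667 tcp [ 425.6 -331.5  249.7] phi 77.85 F [-0.2 -0.4 -0.1] gap 49.9
shift [227.8 151.2 140.2] rot [ 0.0003 -0.002   0.0079]
```

Emit:
step_arm([
  [[228,151,50],[0,0,0],50],
  [[228,151,50],[0,0,0],50],
  [[228,151,50],[0,0,0],50],
  [[228,151,50],[0,0,0],50],
  [[228,151,50],[0,0,0],50],
  [[228,151,50],[0,0,0],50],
  [[228,151,50],[0,0,0],50],
  [[228,151,140],[0,0,0],50],
])

```text
clock: 1.43
tcp_pos: [0.6283, -0.1443, 0.1642]
orientation: [0.006, 0.78, 0.626, 0.004]
wrist_force: [1.5, -1.7, 0.1]
finger_gap: 0.0501
grip_force: 0.0
```

Emit:
step_arm([
  [[0,0,0],[0,0,0],50],
  [[0,0,0],[0,0,0],50],
  [[0,0,0],[0,0,0],50],
])

```text
clock: 1.68
tcp_pos: [0.6203, -0.1474, 0.159]
orientation: [-0.0, 0.782, 0.623, -0.0]
wrist_force: [0.5, -1.2, 0.6]
finger_gap: 0.0502
grip_force: 0.0
```

```bash
python3 -c "
from h import *; to(621.4,-140.4,36,77.4)
cv2.imwrite('pics/a.png',np.hstack([cv2.resize(imaging.read_camera('scene')[120:240,240:400,::-1],None,fx=4,fy=4)]))"
```

```text
t 1.6833 tcp [ 620.3 -147.4  159. ] phi 77.14 F [ 0.5 -1.2  0.6] gap 50.2
shift [  7.1  -0.5 123. ] rot [-0.0003  0.0001 -0.0045]
```

View pics/a.png

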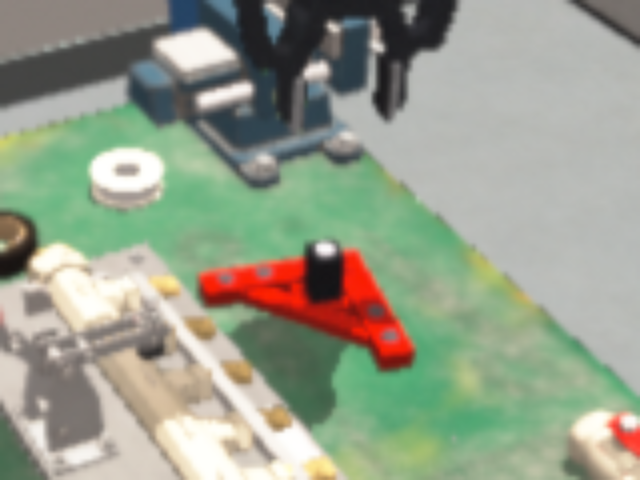

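Emit:
step_arm([
  [[7,0,30],[0,0,-0.0045],50],
  [[7,0,60],[0,0,-0.0045],50],
  [[7,0,85],[0,0,-0.0045],50],
  [[7,0,90],[0,0,-0.0045],50],
  [[7,0,90],[0,0,-0.0045],50],
  [[7,0,90],[0,0,-0.0045],50],
])

```text
clock: 2.23
tcp_pos: [0.6231, -0.1413, 0.0706]
orientation: [0.001, 0.781, 0.625, 0.001]
wrist_force: [-0.5, -0.5, 0.6]
finger_gap: 0.0497
grip_force: 0.0
```

```bash
python3 -c "
from h import *; to(621.4,-140.4,36,77.4)"
```

```text
t 2.2333 tcp [ 623.1 -141.3   70.6] phi 77.37 F [-0.5 -0.5  0.6] gap 49.7
shift [ 0.5 -1.9 34.6] rot [ 0.0028  0.0005 -0.0006]
```

Emit:
step_arm([
  [[0.5,-1.5,15],[0,0,0],50],
  [[0.5,-1.5,28],[0,0,0],50],
  [[0.5,-1.5,34],[0,0,0],50],
  [[0.5,-1.5,34],[0,0,0],50],
  [[0.5,-1.5,34],[0,0,0],50],
  [[0.5,-1.5,34],[0,0,0],50],
])

```text
clock: 2.73
tcp_pos: [0.6218, -0.1399, 0.036]
orientation: [0.001, 0.78, 0.625, 0.001]
wrist_force: [0.8, 0.1, 0.8]
finger_gap: 0.0496
grip_force: 0.0
```

Emit:
step_arm([
  [[0,0,0],[0,0,0],35],
  [[0,0,0],[0,0,0],25],
  [[0,0,0],[0,0,0],15],
  [[0,0,0],[0,0,0],15],
  [[0,0,0],[0,0,0],15],
  [[0,0,0],[0,0,0],15],
  [[0,0,0],[0,0,0],15],
], grip_force=60)

```text
clock: 3.32
tcp_pos: [0.6216, -0.1397, 0.0355]
orientation: [0.001, 0.78, 0.625, 0.001]
wrist_force: [0.8, -0.6, 5.5]
finger_gap: 0.0213
grip_force: 60.5
```

```bash
python3 -c "
from h import *; to(621.4,-140.4,120,77.4)"
```

```text
t 3.3167 tcp [ 621.6 -139.7   35.5] phi 77.43 F [ 0.8 -0.6  5.5] gap 21.3
shift [ -0.7   0.1 -84.5] rot [0.0023 0.0004 0.0005]
```

Emit:
step_arm([
  [[0,0,-5],[0,0,0],10],
  [[0,0,-30],[0,0,0],10],
  [[0,0,-65],[0,0,0],10],
  [[0,0,-100],[0,0,0],10],
  [[0,0,-130],[0,0,0],10],
  [[0,0,-140],[0,0,0],10],
  [[0,0,-140],[0,0,0],10],
  [[0,0,-140],[0,0,0],10],
], grip_force=90)

```text
clock: 3.98
tcp_pos: [0.6201, -0.1392, 0.173]
orientation: [-0.001, 0.78, 0.625, -0.0]
wrist_force: [0.4, 0.0, -3.3]
finger_gap: 0.0206
grip_force: 89.0
```

```bash
python3 -c "
from h import *; to(498,-489,170,90)"
```

```text
t 3.9833 tcp [ 620.1 -139.2  173. ] phi 77.42 F [ 0.4  0.  -3.3] gap 20.6
shift [-368.  -43.    3.] rot [-0.0015 -0.0003 -0.2195]
```

Emit:
step_arm([
  [[-30,-4,0],[0,0,-0.03],10],
  [[-65,-8,0],[0,0,-0.06],10],
  [[-100,-12,0],[0,0,-0.09],10],
  [[-135,-16,0],[0,0,-0.12],10],
  [[-170,-20,0],[0,0,-0.14],10],
  [[-205,-24,0],[0,0,-0.16],10],
  [[-240,-28,0],[0,0,-0.19],10],
  [[-270,-32,0],[0,0,-0.22],10],
])

```text
clock: 4.65
tcp_pos: [0.5282, -0.3969, 0.1701]
orientation: [-0.003, 0.707, 0.707, -0.0]
wrist_force: [0.9, 1.3, -4.1]
finger_gap: 0.0203
grip_force: 88.8
```

```bash
python3 -c "
from h import *; to(498,-489,110,90)"
```

```text
t 4.65 tcp [ 528.2 -396.9  170.1] phi 90.06 F [ 0.9  1.3 -4.1] gap 20.3
shift [-92.3 -30.   59.9] rot [-0.0047 -0.0039  0.001 ]
```

Emit:
step_arm([
  [[-30,-10,0],[0,0,0],10],
  [[-60,-20,10],[0,0,0],10],
  [[-85,-28,25],[0,0,0],10],
  [[-88,-29,45],[0,0,0],10],
  [[-88,-29,60],[0,0,0],10],
  [[-88,-29,60],[0,0,0],10],
  [[-88,-29,60],[0,0,0],10],
  [[-88,-29,60],[0,0,0],10],
])

```text
clock: 5.32
tcp_pos: [0.5014, -0.4831, 0.1131]
orientation: [-0.001, 0.707, 0.707, 0.0]
wrist_force: [-0.2, -0.2, -3.4]
finger_gap: 0.0202
grip_force: 88.6
```

Run:
```python
from h import *; to(498,-489,60,90)
a=imaging.read_camera('top')[150:270,350:460,::-1]; b=imaging.read_camera('scene')[210:390,270:450,::-1]
cv2.imwrite('pics/b.png',np.hstack([cv2.resize(a,(400,436)),cv2.resize(b,(400,436))]))
```

```text
t 5.3167 tcp [ 501.4 -483.1  113.1] phi 90.06 F [-0.2 -0.2 -3.4] gap 20.2
shift [-6.  -3.4 53.1] rot [-0.0015 -0.0019  0.001 ]
```

View pics/b.png

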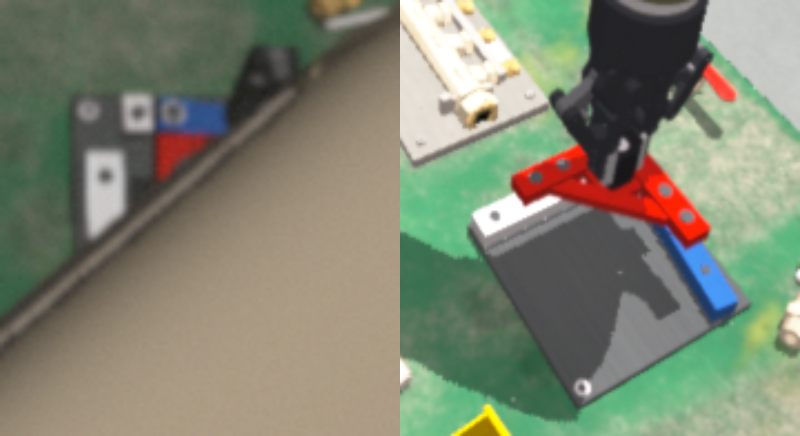

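Emit:
step_arm([
  [[-6,-3.5,5],[0,0,0],10],
  [[-6,-3.5,25],[0,0,0],10],
  [[-6,-3.5,45],[0,0,0],10],
  [[-6,-3.5,60],[0,0,0],10],
  [[-6,-3.5,60],[0,0,0],10],
  [[-6,-3.5,60],[0,0,0],10],
  [[-6,-3.5,60],[0,0,0],10],
])

```text
clock: 6.0
tcp_pos: [0.4988, -0.4908, 0.0558]
orientation: [0.001, 0.707, 0.707, -0.0]
wrist_force: [1.1, -0.1, -2.1]
finger_gap: 0.0206
grip_force: 88.6
```

```bash
python3 -c "
from h import *; to(498,-489,43.5,90)"
```

```text
t 6.0 tcp [ 498.8 -490.8   55.8] phi 90.03 F [ 1.1 -0.1 -2.1] gap 20.6
shift [ 1.8 -0.8 12.3] rot [0.0013 0.0018 0.0006]
```

Emit:
step_arm([
  [[0,0,4],[0,0,0],10],
  [[0,0,7],[0,0,0],10],
  [[0,0,9],[0,0,0],10],
  [[0,0,10],[0,0,0],10],
  [[0,0,10],[0,0,0],10],
  [[0,0,10],[0,0,0],10],
])

```text
clock: 6.5
tcp_pos: [0.4982, -0.4899, 0.0443]
orientation: [-0.0, 0.707, 0.707, -0.0]
wrist_force: [-0.2, -0.7, -3.5]
finger_gap: 0.0202
grip_force: 88.6
```

Emit:
step_arm([
  [[0,0,1],[0,0,0],10],
  [[0,0,1.5],[0,0,0],10],
  [[0,0,1.5],[0,0,0],10],
])

```text
clock: 6.75
tcp_pos: [0.4984, -0.4902, 0.0436]
orientation: [0.0, 0.707, 0.707, -0.0]
wrist_force: [-1.5, 1.3, -0.1]
finger_gap: 0.0205
grip_force: 89.3
```

Emit:
step_arm([
  [[0,0,0.5],[0,0,0],10],
  [[2,0,0.5],[0,0,0],10],
  [[4,0,0.5],[0,0,0],10],
  [[6,0,0.5],[0,0,0],10],
  [[7,0,0.5],[0,0,0],10],
  [[8,0,0.5],[0,0,0],10],
  [[8,0,0.5],[0,0,0],10],
])

```text
clock: 7.33
tcp_pos: [0.499, -0.4832, 0.0436]
orientation: [0.002, 0.707, 0.707, -0.0]
wrist_force: [0.0, -4.2, 5.5]
finger_gap: 0.0207
grip_force: 89.9
```

Emit:
step_arm([
  [[1,0,0],[0,0,0],10],
  [[1,0,0],[0,0,0],10],
])

```text
clock: 7.5
tcp_pos: [0.499, -0.4823, 0.0436]
orientation: [0.002, 0.707, 0.707, -0.0]
wrist_force: [0.5, -5.5, 5.1]
finger_gap: 0.0207
grip_force: 90.1
```

Emit:
step_arm([
  [[1,0,0],[0,0,0],10],
  [[1,0,0],[0,0,0],10],
])

```text
clock: 7.67
tcp_pos: [0.499, -0.4813, 0.0436]
orientation: [0.002, 0.707, 0.707, -0.0]
wrist_force: [0.3, -5.2, 5.7]
finger_gap: 0.0205
grip_force: 90.1
```

Emit:
step_arm([
  [[1,0,0],[0,0,0],10],
  [[1,0,0],[0,0,0],10],
])

```text
clock: 7.83
tcp_pos: [0.499, -0.4803, 0.0436]
orientation: [0.002, 0.707, 0.707, -0.0]
wrist_force: [-0.1, -4.9, 5.1]
finger_gap: 0.0202
grip_force: 90.1
```

Emit:
step_arm([
  [[1,0,0],[0,0,0],10],
  [[1,0,0],[0,0,0],10],
])

```text
clock: 8.0
tcp_pos: [0.499, -0.4797, 0.0436]
orientation: [0.002, 0.707, 0.707, -0.001]
wrist_force: [0.1, -6.8, 5.1]
finger_gap: 0.0209
grip_force: 89.7
```

Contact starts. Press a bit more, then slide toward the heel stop (tool +y, about 17 mm).

Emit:
step_arm([
  [[1,0,0],[0,0,0],10],
  [[1,0,0],[0,0,0],10],
])

```text
clock: 8.17
tcp_pos: [0.499, -0.4797, 0.0437]
orientation: [0.003, 0.707, 0.707, -0.001]
wrist_force: [0.1, -8.2, 4.7]
finger_gap: 0.0207
grip_force: 89.7
```

Emit:
step_arm([
  [[0,2,0],[0,0,0],10],
  [[0,4,0],[0,0,0],10],
  [[0,6,0],[0,0,0],10],
  [[0,8,0],[0,0,0],10],
  [[0,8,0],[0,0,0],10],
])

```text
clock: 8.58
tcp_pos: [0.5037, -0.4797, 0.0437]
orientation: [0.0, 0.708, 0.706, -0.003]
wrist_force: [-9.4, -8.5, 9.7]
finger_gap: 0.0205
grip_force: 90.5
```

```bash
python3 -c "
from h import *; to(516,-480.7,43.5,90)"
```

```text
t 8.5833 tcp [ 503.7 -479.7   43.7] phi 89.89 F [-9.4 -8.5  9.7] gap 20.5
shift [-1.  12.3  0.2] rot [-0.0043  0.0049 -0.002 ]
```

Emit:
step_arm([
  [[0,2,-0.4],[0,0,0],10],
  [[0,4,-0.4],[0,0,0],10],
  [[0,6,-0.4],[0,0,0],10],
  [[0,8,-0.4],[0,0,0],10],
  [[0,8,-0.4],[0,0,0],10],
])

```text
clock: 9.0
tcp_pos: [0.5107, -0.4797, 0.0438]
orientation: [-0.001, 0.708, 0.706, -0.004]
wrist_force: [-12.7, -9.0, 9.4]
finger_gap: 0.0203
grip_force: 90.5
```

Run:
```python
from h import *; to(516,-480.7,43.5,90)
a=imaging.read_camera('top')[150:270,350:460,::-1]; b=imaging.read_camera('scene')[250:390,290:450,::-1]
cv2.imwrite('pics/d.png',np.hstack([cv2.resize(a,(300,436)),cv2.resize(b,(500,436),interpolation=cv2.INTER_CUBIC)]))
```

```text
t 9.0 tcp [ 510.7 -479.7   43.8] phi 89.86 F [-12.7  -9.    9.4] gap 20.3
shift [-1.   5.3  0.2] rot [-0.0061  0.0047 -0.0025]
```

View pics/d.png

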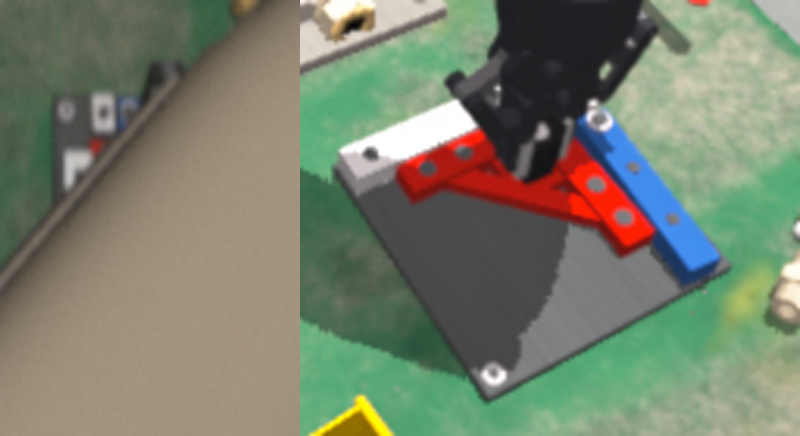

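Emit:
step_arm([
  [[0,2,-0.3],[0,0,0],10],
  [[0,4,-0.3],[0,0,0],10],
  [[0,4,-0.3],[0,0,0],10],
])

```text
clock: 9.35
tcp_pos: [0.5146, -0.4797, 0.0438]
orientation: [-0.001, 0.708, 0.706, -0.004]
wrist_force: [-11.9, -9.0, 7.5]
finger_gap: 0.0206
grip_force: 90.3
```

Emit:
step_arm([
  [[0,1,0],[0,0,0],10],
  [[0,1,0],[0,0,0],10],
])

```text
clock: 9.52
tcp_pos: [0.5153, -0.4797, 0.0438]
orientation: [-0.001, 0.708, 0.706, -0.004]
wrist_force: [-12.2, -9.9, 9.0]
finger_gap: 0.0205
grip_force: 90.4
```

Emit:
step_arm([
  [[0,1,0],[0,0,0],10],
  [[0,1,0],[0,0,0],10],
])

```text
clock: 9.68
tcp_pos: [0.5163, -0.4797, 0.0438]
orientation: [-0.001, 0.708, 0.706, -0.004]
wrist_force: [-12.9, -9.3, 8.0]
finger_gap: 0.0201
grip_force: 90.5
```

Emit:
step_arm([
  [[0,1,0],[0,0,0],10],
  [[0,1,0],[0,0,0],10],
])

```text
clock: 9.85
tcp_pos: [0.5168, -0.4797, 0.0438]
orientation: [-0.001, 0.708, 0.706, -0.004]
wrist_force: [-14.5, -9.3, 8.4]
finger_gap: 0.0203
grip_force: 90.6
```

Emit:
step_arm([
  [[0,1,0],[0,0,0],10],
  [[0,1,0],[0,0,0],10],
])

```text
clock: 10.02
tcp_pos: [0.5168, -0.4797, 0.0439]
orientation: [-0.002, 0.708, 0.706, -0.005]
wrist_force: [-18.3, -9.8, 10.5]
finger_gap: 0.0203
grip_force: 90.7
```

Emit:
step_arm([
  [[0,1,0],[0,0,0],10],
  [[0,1,0],[0,0,0],10],
])

```text
clock: 10.18
tcp_pos: [0.5169, -0.4797, 0.0439]
orientation: [-0.002, 0.708, 0.706, -0.005]
wrist_force: [-20.4, -8.4, 12.9]
finger_gap: 0.0205
grip_force: 90.9
```

Run:
```python
from h import *; to(516,-480.7,43.5,90)
im=np.ascontiguousarray(imaging.read_camera('scene')[:,:,::-1])
b=cv2.resize(im[265:365,310:440],(780,600),interpolation=cv2.INTER_CUBIC)
cv2.imwrite('pics/e.png',b); cv2.imwrite('pics/e_full.png',im)
```

```text
t 10.1833 tcp [ 516.9 -479.7   43.9] phi 89.78 F [-20.4  -8.4  12.9] gap 20.5
shift [-1.  -0.9  0.4] rot [-0.0112  0.0041 -0.0038]
```

View pics/e.png

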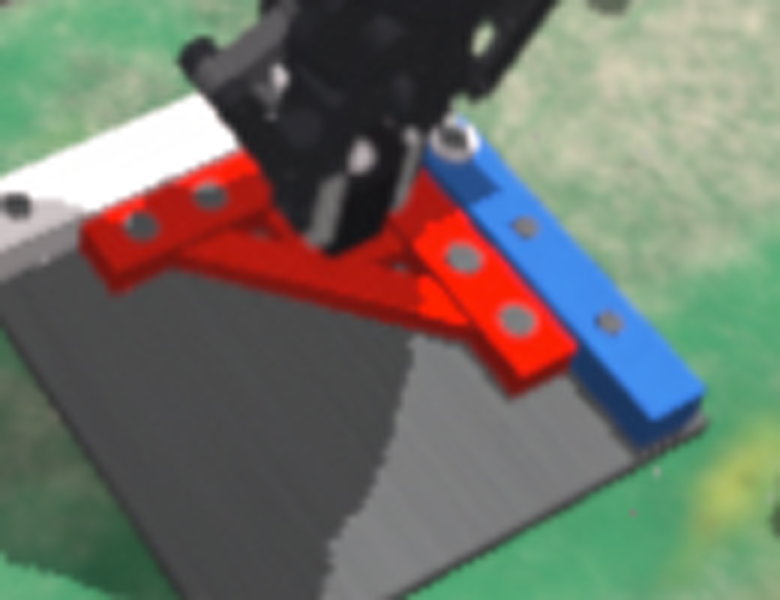

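Emit:
step_arm([
  [[0,0,0],[-0.006,0.002,-0.002],10],
  [[0,0,0],[-0.011,0.004,-0.004],10],
  [[0,0,0],[-0.011,0.004,-0.004],10],
  [[0,0,0],[-0.011,0.004,-0.004],10],
])

```text
clock: 10.57
tcp_pos: [0.5167, -0.4798, 0.0436]
orientation: [-0.0, 0.707, 0.707, -0.0]
wrist_force: [-19.5, -8.5, 12.2]
finger_gap: 0.0205
grip_force: 91.0
```

Run:
```python
from h import *; to(516,-480.7,43.5,90); print(telemetry.get_state()["ft_torque"])
im=np.ascontiguousarray(imaging.read_camera('scene')[:,:,::-1]); cv2.imwrite('pics/f_full.png',im)
S=6;roi=(310,265,440,365);x0,y0,x1,y1=roi
u=cv2.resize(im[y0:y1,x0:x1],None,fx=S,fy=S,interpolation=cv2.INTER_LINEAR);h=cv2.cvtColor(u,cv2.COLOR_BGR2HSV)
m=((h[...,0]>95)&(h[...,0]<125)&(h[...,1]>130)&(h[...,2]>110)).astype(np.uint8)
c=max(cv2.findContours(m,cv2.RETR_EXTERNAL,cv2.CHAIN_APPROX_NONE)[0],key=cv2.contourArea)
P=ray('scene',(c.reshape(-1,2)+.5)/S-.5+[x0,y0],.026)[:,:2]*1000
def fit(P,sel,ax):
    q=P[sel]; k,b=np.polyfit(q[:,1-ax],q[:,ax],1); r=q[:,ax]-k*q[:,1-ax]-b
    ok=abs(r)<1; k,b=np.polyfit(q[ok,1-ax],q[ok,ax],1); return k,b,ok.sum()
# blue outer edge (+X side)
k,b,n=fit(P,(P[:,1]<-500)&(P[:,1]>-580)&(P[:,0]>560),0); print("blue outer slope",k,"X at -555:",b-555*k,n)
m=(((h[...,0]<10)|(h[...,0]>170))&(h[...,1]>140)&(h[...,2]>80)).astype(np.uint8)
c=max(cv2.findContours(m,cv2.RETR_EXTERNAL,cv2.CHAIN_APPROX_NONE)[0],key=cv2.contourArea)
Q=ray('scene',(c.reshape(-1,2)+.5)/S-.5+[x0,y0],.022)[:,:2]*1000
k,b,n=fit(Q,(Q[:,1]<-510)&(Q[:,1]>-548)&(Q[:,0]>542),0); print("y leg outer slope",k,"X",b-530*k,n)
k,b,n=fit(Q,(Q[:,0]<485)&(Q[:,0]>447)&(Q[:,1]>-455),1); print("x leg outer slope",k,"Y",b+465*k,n)
```

```text
t 10.5667 tcp [ 516.7 -479.8   43.6] phi 89.96 F [-19.5  -8.5  12.2] gap 20.5
shift [-0.9 -0.7  0.1] rot [-0.0004  0.0001 -0.0006]
[-1.82756819  3.94320768  0.02562724]
blue outer slope -0.009715045398347461 X at -555: 573.8702728245332 196
y leg outer slope 0.0027198251314351366 X 552.3277725087012 91
x leg outer slope -0.007964981360247694 Y -444.15182570538764 100
```

Run:
```python
from h import *
S=8;roi=(290,255,440,385);x0,y0,x1,y1=roi
def line(P,sel,ax):
    q=P[sel].astype(np.float64); 
    for _ in range(4):
        k,b=np.polyfit(q[:,1-ax],q[:,ax],1); r=abs(q[:,ax]-k*q[:,1-ax]-b); q=q[r<max(.5,1.5*np.median(r))]
    return round(k,4),round(b+k*q[:,1-ax].mean(),2),len(q),np.ptp(q[:,1-ax]).round(0)
for f in("scene0","e_full","f_full"):
    im=cv2.imread(f"pics/{f}.png").astype(np.float32)
    u=cv2.resize(im[y0:y1,x0:x1],None,fx=S,fy=S,interpolation=cv2.INTER_LINEAR); B,G,R=[u[...,i] for i in range(3)]
    def pts(m,z):
        c=max(cv2.findContours(m.astype(np.uint8),cv2.RETR_EXTERNAL,cv2.CHAIN_APPROX_NONE)[0],key=cv2.contourArea)
        return ray('scene',(c.reshape(-1,2)+.5)/S-.5+[x0,y0],z)[:,:2]*1000
    P=pts((B-R>70)&(B>G+30),.026)
    for a,b_ in((-580,-480),(-580,-510)):
        s=(P[:,1]>a)&(P[:,1]<b_); med=np.median(P[s,0])
        hi=[P[s&(abs(P[:,1]-y)<3),0].max() for y in range(a+5,b_,5)]
        k,c0=np.polyfit(range(a+5,b_,5),hi,1); print(f,"blue outer slope",k.round(4),(c0-530*k).round(2))
    # brighter top only of blue
    if f!="scene0":
        Q=pts((R-G>60)&(R-B>60),.022)
        print(" y leg",line(Q,(Q[:,1]<-500)&(Q[:,1]>-550)&(Q[:,0]>545),0)," x leg",line(Q,(Q[:,0]<495)&(Q[:,0]>446)&(Q[:,1]>-452),1))
    W=pts(u.min(2)>(200 if f=="scene0" else 190),.026)
    print(" fence outer",line(W,(W[:,0]<500)&(W[:,0]>415)&(W[:,1]>-430),1))
```

```text
scene0 blue outer slope 0.1241 567.83
scene0 blue outer slope 0.1209 567.77
 fence outer (np.float64(-0.0001), np.float64(-418.97), 295, np.float64(85.0))
e_full blue outer slope 0.0024 574.41
e_full blue outer slope 0.002 574.4
 y leg (np.float64(-0.0081), np.float64(552.43), 159, np.float64(50.0))  x leg (np.float64(0.0048), np.float64(-442.84), 136, np.float64(48.0))
 fence outer (np.float64(-0.0004), np.float64(-419.15), 295, np.float64(84.0))
f_full blue outer slope 0.0013 574.43
f_full blue outer slope 0.0009 574.42
 y leg (np.float64(-0.0064), np.float64(552.38), 159, np.float64(50.0))  x leg (np.float64(-0.003), np.float64(-442.91), 161, np.float64(49.0))
 fence outer (np.float64(-0.0008), np.float64(-419.15), 300, np.float64(85.0))
```

Emit:
step_arm([
  [[1,0,0],[0,0,0],10],
  [[2,0,0],[0,0,0],10],
  [[2,0,0],[0,0,0],10],
  [[2,0,0],[0,0,0],10],
])

```text
clock: 10.95
tcp_pos: [0.5167, -0.4797, 0.0436]
orientation: [0.001, 0.708, 0.707, -0.001]
wrist_force: [-19.3, -14.3, 8.8]
finger_gap: 0.0208
grip_force: 90.5
```

```bash
python3 -c "
from h import *; to(516.7,-479.8,43.6,90)"
```

```text
t 10.95 tcp [ 516.7 -479.7   43.6] phi 89.92 F [-19.3 -14.3   8.8] gap 20.8
shift [-0.1  0.   0. ] rot [-0.0003  0.0034 -0.0015]
```

Emit:
step_arm([
  [[0,0,0],[0,0.0034,-0.001],10],
  [[0,0,0],[0,0.0034,-0.001],10],
  [[0,0,0],[0,0.0034,-0.001],10],
])

```text
clock: 11.2
tcp_pos: [0.5167, -0.4797, 0.0437]
orientation: [-0.0, 0.707, 0.707, -0.0]
wrist_force: [-20.6, -13.9, 8.4]
finger_gap: 0.0202
grip_force: 90.5
```

```bash
python3 -c "
from h import *; to(516.7,-479.8,43.6,90)
from workcell import env; print(env.hand_in())"
```

```text
t 11.2 tcp [ 516.7 -479.7   43.7] phi 89.97 F [-20.6 -13.9   8.4] gap 20.2
shift [-0.1 -0.   0.1] rot [-0.0003  0.     -0.0006]
the job is handed in; nothing more can be done
None
```

I handed the job in at 11.2 s (limit 35 s): the square is pressed home against the silver fence and heel stop, still gripped at about 90 N, and the blue fence measured about 0.001 rad off square; `hand_in` returned no verdict.

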